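# Put the pill jar away behind the hidden child catch

## Task

Put the white pill jar away in the wooden medicine drawer box, standing upright on the drawer's floor beside the bottle and the carton, and shut the drawer fully so that its child catch is locked again. The drawer is held by a hidden catch: tilt the closed fingers in under the overhanging top, feel along the finger groove behind the drawer's front edge until the fingertips drop into a recess, press the paddle in it right down and pull the drawer out while it is held down. Leave the bottle and the carton standing in the drawer and everything else on the worktop where it is.

Things in the scene. Friction and masses are not known exactly. Their poses are not given: they have to be found in the camera images.
- med_box: low box of light wood, 204 deep x 358 wide x 124 mm high, fixed, with one drawer over its whole width; a black radio and a candle on a slate coaster (133 mm high) stand on its rear half. Origin at worktop level in the middle of its width, 114 mm behind its front face; x points to its rear (away from the robot), y along its front to the left, z up. All points below have the same axes
- top_edge (a point): middle of the lower front edge of the box's overhanging top, 112 mm above the worktop; the top is 12 mm thick, its upper side at 124 mm, and reaches from here to the rear over the groove. Behind this edge a fixed catch rail with a sloping front hangs under the top, from 4 to 26 mm behind the edge, down to 99 mm above the worktop
- lip_mid (a point): middle of the upper edge (lip) of the drawer's 8 mm thick front, 79 mm above the worktop, moves with the drawer. Shut, the lip's rear face lies 18 mm in front of the top's edge and 33 mm below it; only closed fingers tilted 25 to 45 degrees, tips to the rear, go in through this gap
- groove_mid (a point): middle of the black finger groove's floor behind the lip, 74 mm above the worktop, moves with the drawer. Groove 44 mm wide (x -22 to 22 of this point), 320 long; its rear wall is 12 mm thick and 22 mm high. A recess 52 mm long, as wide as the groove, interrupts the floor with its centre anywhere from y -45 to 45 (not reported); at its bottom, 7 mm below the floor, lies the paddle
- drawer (a joint): how far the drawer is pulled out towards the robot, along the box's -x: 0 shut, 0.14 m fully out. It runs freely (about 2 N) once unlatched; locked, it gives only 2 mm. Pushed shut it locks by itself: over the last 30 mm a roller rides under the catch rail (up to 10 N) and snaps up behind it
- catch (a joint): how far the sprung paddle in the recess is pressed down: 0 up (locked when the drawer is shut), 0.010 m right down; 2.5 N at first, 6 N at the bottom. It must be over 0.009 m down while the drawer passes the first 20 mm, then it may be let go; it springs up again
- drawer_floor (a point): middle of the drawer's inner floor, 14 mm above the worktop, moves with the drawer. Floor 130 (x) x 296 mm (y), its low sides and rear 21 mm high above it; the groove's 82 mm high rear wall is its front. With the drawer fully out, the floor from x = -65 to 37 of this point is clear of the box's top
- pill_jar: white round pill jar with a ribbed white screw cap, 53 mm across, 80 mm high, 0.08 to 0.17 kg, straight body to 58 mm, cap 47 mm across above 63 mm; origin at the middle of its underside, z up. It stands in front of the box on the left or on the right, clear by 30 mm or more; taller things stand before and behind it, so take it with the fingers at its left and right (closing line along y).
- syrup_bottle: small amber bottle with a white cap, 42 mm across, 78 mm high; origin at the middle of its underside. Stands in the drawer, next to the carton on its left, to stay there
- carton: white carton with a grey band, 56 (x) x 40 (y) x 68 mm high; origin at the middle of its underside. Stands in the drawer, to stay there
- cream_jug: small white cream jug with a loop handle, 57 x 90 mm, 73 mm high; origin at the middle of its underside box, handle along -y. Stands in front of the box, on the other side from the pill jar; leave it where it is
- mug_b: dotted mug, 92 x 127 mm with its handle along -y, 93 mm high; bystander. Beyond it, at the far right, a wall unit hangs 0.47 m above the worktop: keep the wrist clear of it
- lemon: lemon, 71 x 53 x 51 mm; bystander
- milk_jug: white milk jug with a loop handle along -y, 67 x 101 mm, 87 mm high; bystander
Things that resemble listed ones, but are neither listed nor needed, are in the scene too. What is shaped like the pill_jar but red or turquoise is not meant.

How it is judged:
On the way, in this order (a step that is already met when the one before it is completed fails the run):
1. the catch has been pressed and the drawer pulled out (value of joint drawer above 0.08 m), for 0.2 s.
2. the pill jar stands upright on the floor of the open drawer, let go (x of pill_jar in the frame of drawer_floor between -0.07 and 0.07 m and y of pill_jar in the frame of drawer_floor between -0.15 and 0.15 m and z of pill_jar in the frame of drawer_floor between -0.006 and 0.008 m and angle between pill_jar's own z axis and vertical below 0.1 rad and value of joint drawer above 0.05 m and contact force between the fingers and pill_jar below 0.2 N), for 0.2 s.
At the end, for the whole second after the job is handed in: The drawer is shut to within 6 mm and its catch has sprung up again to within 4 mm (locked); pill jar, bottle and carton all stand upright (within 6 degrees) on the drawer's floor, at rest (value of joint drawer below 0.006 m and value of joint catch below 0.004 m and linear speed of pill_jar below 0.02 m/s and x of pill_jar in the frame of drawer_floor between -0.07 and 0.07 m and y of pill_jar in the frame of drawer_floor between -0.15 and 0.15 m and z of pill_jar in the frame of drawer_floor between -0.006 and 0.008 m and angle between each of pill_jar, syrup_bottle, carton's own z axis and vertical below 0.1 rad and x of syrup_bottle in the frame of drawer_floor between -0.07 and 0.07 m and y of syrup_bottle in the frame of drawer_floor between -0.15 and 0.15 m and z of syrup_bottle in the frame of drawer_floor between -0.006 and 0.008 m and x of carton in the frame of drawer_floor between -0.07 and 0.07 m and y of carton in the frame of drawer_floor between -0.15 and 0.15 m and z of carton in the frame of drawer_floor between -0.006 and 0.008 m); the robot touches nothing.
It fails at once if a bystander on the worktop (cream jug, mug, lemon, milk jug) is shifted more than 30 mm (distance of any of cream_jug, mug_b, lemon, milk_jug from where it was at the start of the episode above 0.03 m).
It fails at once if the cream jug, mug or milk jug is tipped over (angle between any of cream_jug, mug_b, milk_jug's own z axis and vertical above 0.5 rad).
It fails at once if the bottle or the carton in the drawer is tipped over (angle between any of syrup_bottle, carton's own z axis and vertical above 0.6 rad).
It also fails if it takes over 72 s, if anything falls off the work surface, if the arm or the gripper's body presses on something with over 40 N, if the wrist force passes 120 N, or if a joint passes its speed limit or range.

## Robot

A 7-joint arm with a two-finger parallel gripper is mounted at the origin on a cart in front of the work surface, level with it; the furniture and walls round the work are solid. World frame = base frame: x ahead of the robot, y to its left, z up, the work surface at z = 0. Lengths are in m, angles in rad, forces in N, time in s.
With the tool pointing down it reaches from about 0.425 to 0.875 m from the base axis. Payload 4.7 kg.
Tool frame: the origin (TCP) lies at the very end of the fingers, on their centre line; the grasp point (between the pads) lies behind it (ctrl.tcp_to_grasp is the z of the grasp point in the tool frame, in m); z points along the fingers, y is the line along which they close (so a half turn about z gives the same grasp; the last joint's range is limited). The gripper opens to 87 mm and grips with 3 to 60 N. Pads are 19 mm wide; open, the fingers measure 117 mm over their backs; the gripper's body (75 mm by 190 mm) begins 51 mm behind the grasp point.
Start: joints at [-1.207, 0.321, -0.07, 1.45, 0.023, 1.371, -0.057], TCP at [0.223, 0.611, 0.223] pointing down, gripper open.
Joint ranges: [-2.86, 2.86], [-0.3, 2.09], [-1.38, 1.24], [0.06, 2.45], [-1.56, 4.7], [0.09, 2.05], [-2.69, 2.69]. Speed limits (rad/s): [2.57, 2.57, 3.14, 3.14, 3.14, 3.14, 3.14].

## Interface

Orientations are given as a rotation vector (axis times angle).
In Python, from bench import ctrl gives the robot as it stands.
- The arm moves only by the tool step_arm, never from a script. Its argument "targets" is a list of rows, each a list of 7 numbers: the shift along the world's x, y, z in cm, then the turn, a rotation vector about the world's x, y, z in degrees, then the opening, from 0 (shut) to 1 (fully open). A call has exactly 5 rows; each row shifts and turns the commanded pose from where the row before left it; what a row does not reach is not made up. A row lasts 1/12 s, in which the tool goes at most 41.7 mm and 7.16 degrees, less where a joint would pass 70% of its speed; a pose out of reach is approached as far as the arm can. A call with a gripper value outside its range is refused whole. The fingers move at their own pace and stop on an object; "force" is the grip in N (left out, the last holds). Time passes only in rows, so rows that do not move let the fingers close, or fill a call up. It gives the time, the measured TCP pose, the force, the opening and the grip force at its end, in the units of the state.
- ctrl.get_state(): the state, without advancing time (a new reading comes with each control period).
- ctrl.get_image(name): name is "scene" or "side" or "wrist"; returns (picture, depth): 400x640x3 uint8, red, green, blue; 400x640 float32, m along the optical axis (not along the pixel's ray), 0 where there is no reading.
- ctrl.camera_params(name): a dict with "intrinsics" (3x3 intrinsics, pixels), "distortion" ([k1, k2, p1, p2, k3] as OpenCV has them; the pictures are not rectified), "rvec" (rotation vector, rad) and "tvec" (3), from world to camera coordinates, as OpenCV has them; the wrist camera has in their place "hand_eye" (4x4, takes a point from camera to tool coordinates, whose origin is the TCP and whose axes are the flange's). Camera axes: x right, y down, z forward; pixel columns grow to the right and rows downward; lengths in m; the calibration is good to about 2 mm. A picture is of the moment at which its call begins: read the wrist's pose just before it. camera_params takes no time and is no camera call.
- ctrl.close_job(): hands the job in; it is judged then, once.
The state is a dict: "time": time; "joint_positions": joint angles; "qd": joint speeds; "joint_torque": joint torques, N m; "position": TCP position; "tool_rot": TCP orientation; "ft_force": force on the tool from outside, world axes, zero at the start; "torque": the same for the moment, N m; "grip_width": opening from 0.0 (shut) to 1.0 (fully open); "grip_force": force on a finger pad.
Only numpy, scipy, OpenCV 4.12 (cv2) and the standard library are available. Lean on these libraries where they do the work, as an engineer would, in place of code of your own. Each camera call takes 0.05 s, during which the arm holds its last target. There are 200 camera calls.

## Working session

There is one attempt and no reset: what is moved stays moved. The work goes in short steps, Python scripts to look and compute and a tool call to move; the robot and the scene stay as the last step left them, time stands still between calls to the robot, and variables do not carry over. Pictures are saved under pics/ and viewed, at most 10 in all, crops included, and the job is handed in when it is done.

Besides the shell and the picture viewer there is one more tool, called after "Call:" by a JSON object that holds its "method" and its "body", one argument or row to a line. step_arm: Moves the arm, as the interface text tells. Its arguments: {"type":"object","properties":{"targets":{"type":"array"},"force":{"type":"number"}},"required":["targets"]}

```bash
mkdir -p pics
cat > h.py <<'E'
import numpy as np, cv2
from bench import ctrl
from scipy.spatial.transform import Rotation as R
def grab(name,fn=None):
    s=ctrl.get_state(); im,d=ctrl.get_image(name); p=ctrl.camera_params(name)
    np.savez(f'pics/{fn or name}.npz',im=im,d=d,pos=s['position'],rot=s['tool_rot'])
    cv2.imwrite(f'pics/{fn or name}.png',im[:,:,::-1]); return im,d
def pts(name,uv,fn=None,depth=None):
    z=np.load(f'pics/{fn or name}.npz'); p=ctrl.camera_params(name); K=np.array(p['intrinsics']);D=np.array(p['distortion'])
    uv=np.array(uv,float).reshape(-1,2)
    n=cv2.undistortPoints(uv[:,None],K,D)[:,0]
    dd=z['d'][uv[:,1].round().astype(int),uv[:,0].round().astype(int)] if depth is None else depth
    c=np.c_[n,np.ones(len(n))]*np.asarray(dd).reshape(-1,1)
    if 'hand_eye' in p:
        H=np.array(p['hand_eye']); return (c@H[:3,:3].T+H[:3,3])@R.from_rotvec(z['rot']).as_matrix().T+z['pos']
    Rm=R.from_rotvec(np.ravel(p['rvec'])).as_matrix(); return (c-np.ravel(p['tvec']))@Rm
def cloud(name,fn=None,step=1):
    v,u=np.mgrid[0:400:step,0:640:step]; return pts(name,np.c_[u.ravel(),v.ravel()],fn).reshape(*u.shape,3)
E
python3 - <<'E'
from h import *
for n in('scene','side'): grab(n)
print(ctrl.get_state()); print(ctrl.tcp_to_grasp)
print(ctrl.camera_params('wrist')['hand_eye'])
a=[cv2.imread(f'pics/{n}.png') for n in('scene','side')]
E
```

```text
{'time': 0.1, 'joint_positions': array([-1.20688435,  0.32172431, -0.07008152,  1.45155152,  0.02259145,
        1.37081848, -0.05684652]), 'qd': array([-7.92148981e-05, -1.18094928e-03, -3.80079069e-04, -2.39567558e-03,
       -1.49850832e-04, -7.79002430e-04, -2.66100275e-04]), 'joint_torque': array([ 2.61859223e-04, -4.92570412e+01, -4.05372335e-01, -3.13399279e+01,
       -6.40745298e-02,  3.94979480e-02,  8.16805209e-05]), 'position': array([0.22264173, 0.61014622, 0.22158757]), 'tool_rot': array([-5.46530480e-01, -3.09347202e+00,  2.67304922e-03]), 'ft_force': array([-0.92958726, -1.10597758, -0.13227311]), 'torque': array([-0.02385072,  0.0387963 ,  0.02328991]), 'grip_force': 0.0, 'grip_width': 1.0021017016267244}
-0.0187
[[-7.93891831e-05 -9.58166873e-01 -2.86210127e-01  7.75609390e-02]
 [ 9.99999737e-01  1.30086692e-04 -7.12881555e-04  5.86652619e-04]
 [ 7.20291619e-04 -2.86210109e-01  9.58166611e-01 -1.62712911e-01]
 [ 0.00000000e+00  0.00000000e+00  0.00000000e+00  1.00000000e+00]]
```

View pics/scene.png

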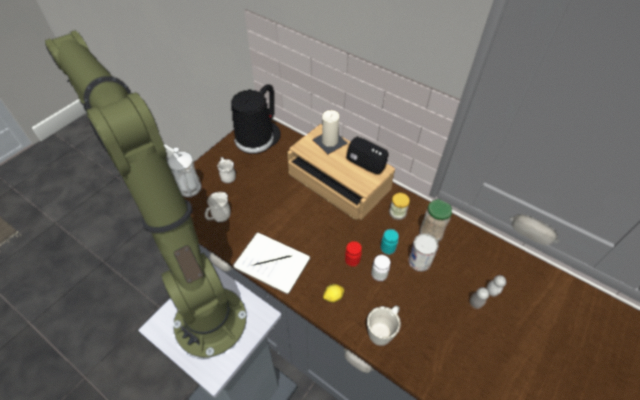

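View pics/side.png

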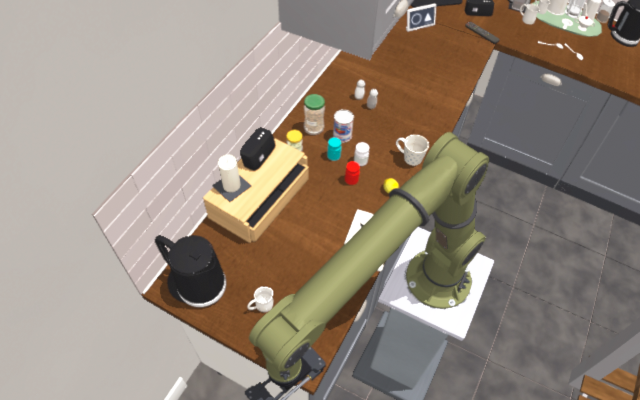

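The white pill jar is at scene (381,268), side (361,154). The red and turquoise decoys stand next to it at scene (353,253) and (390,241). The box's front edge runs from about scene (289,170) to (355,210).

Run:
```python
from h import *
for n in('scene','side'):
    P=cloud(n); im=np.load(f'pics/{n}.npz')['im'].astype(int)
    hsv=cv2.cvtColor(im.astype(np.uint8),cv2.COLOR_RGB2HSV)
    # box top
    x,y,z=P[...,0],P[...,1],P[...,2]
    m=(abs(z-.124)<.006)&(hsv[...,0]>8)&(hsv[...,0]<25)&(hsv[...,1]>70)&(hsv[...,2]>130)
    k,l,st,_=cv2.connectedComponentsWithStats(m.astype(np.uint8))
    # keep pts near biggest comp
    i=1+np.argmax(st[1:,4]); c=P[l==i].mean(0)
    q=P[m&(np.hypot(x-c[0],y-c[1])<.25)]
    r=cv2.minAreaRect((q[:,:2]*1000).astype(np.float32)); print(n,'top',r,np.median(q[:,2])); print(cv2.boxPoints(r))
    # objects above worktop
    o=(z>.03)&(z<.16)&(x>.2)&(x<.95)&(abs(y)<.7)
    k,l,st,ce=cv2.connectedComponentsWithStats(o.astype(np.uint8))
    for j in range(1,k):
        if st[j,4]>60:
            q=P[l==j]; print(ce[j].round(),st[j,4],'lo',np.percentile(q,2,axis=0).round(3),'hi',np.percentile(q,98,axis=0).round(3))
s={'scene':(381,268),'side':(361,154)}
for n,(u,v) in s.items():
    P=cloud(n)[v-14:v+15,u-14:u+15].reshape(-1,3); im=np.load(f'pics/{n}.npz')['im'][v-14:v+15,u-14:u+15].reshape(-1,3).astype(int)
    w=(im.min(1)>120)&(im.max(1)-im.min(1)<40)&(P[:,2]>.073)&(P[:,2]<.09); q=P[w]
    print(n,'jar top',len(q),np.median(q,0),q.min(0),q.max(0), cv2.minEnclosingCircle((q[:,:2]*1000).astype(np.float32)))
def crop(n,x0,y0,x1,y1,f): return cv2.resize(cv2.imread(f'pics/{n}.png')[y0:y1,x0:x1],None,fx=f,fy=f,interpolation=cv2.INTER_CUBIC)
a=crop('scene',270,100,430,300,3);b=crop('side',190,90,390,270,3)
b=cv2.resize(b,(300,270)); a=cv2.resize(a,(480,600)); o=np.zeros((600,800,3),np.uint8);o[:,:480]=a;o[:270,480:780]=b;cv2.imwrite('pics/c1.png',o)
```

```text
scene top ((709.37060546875, -0.1239471435546875), (359.9043273925781, 182.47030639648438), 85.00863647460938) 0.12471014654785123
[[ 602.8246  -171.45573]
 [ 784.6029  -187.33168]
 [ 815.9166   171.20784]
 [ 634.1383   187.08379]]
[241.  80.] 558 lo [0.83  0.493 0.039] hi [0.847 0.696 0.159]
[333. 157.] 8686 lo [ 0.59  -0.29   0.035] hi [0.836 0.41  0.156]
[186. 177.] 575 lo [0.284 0.364 0.035] hi [0.366 0.441 0.159]
[226. 168.] 221 lo [0.433 0.327 0.031] hi [0.487 0.387 0.077]
[218. 205.] 412 lo [0.258 0.221 0.032] hi [0.35  0.287 0.089]
[400. 203.] 311 lo [ 0.673 -0.289  0.034] hi [ 0.729 -0.234  0.088]
[431. 232.] 1500 lo [ 0.537 -0.454  0.036] hi [ 0.719 -0.367  0.156]
[390. 239.] 268 lo [ 0.528 -0.333  0.034] hi [ 0.574 -0.287  0.086]
[353. 251.] 274 lo [ 0.416 -0.26   0.033] hi [ 0.461 -0.215  0.085]
[381. 266.] 293 lo [ 0.426 -0.361  0.031] hi [ 0.47  -0.315  0.086]
[497. 284.] 218 lo [ 0.59  -0.68   0.033] hi [ 0.62  -0.644  0.09 ]
[333. 292.] 242 lo [ 0.264 -0.284  0.03 ] hi [ 0.318 -0.237  0.056]
[480. 297.] 217 lo [ 0.521 -0.655  0.032] hi [ 0.549 -0.619  0.09 ]
[384. 322
[... 898 characters left out ...]
90. 184.] 125 lo [ 0.272 -0.274  0.03 ] hi [ 0.321 -0.233  0.054]
[129. 285.] 2120 lo [0.789 0.404 0.033] hi [0.846 0.694 0.157]
[208. 266.] 87 lo [0.665 0.329 0.039] hi [0.708 0.398 0.083]
[202. 290.] 1027 lo [0.593 0.363 0.033] hi [0.699 0.484 0.157]
[262. 298.] 277 lo [0.435 0.331 0.033] hi [0.489 0.405 0.078]
scene jar top 171 [ 0.44839251 -0.33620128  0.08078993] [ 0.42649281 -0.35886306  0.07300095] [ 0.47574806 -0.31158095  0.08921253] ((451.20538330078125, -336.0613708496094), 25.009986877441406)
side jar top 100 [ 0.45342068 -0.32931811  0.07841726] [ 0.42947174 -0.35715139  0.07304382] [ 0.4784268  -0.30366548  0.08943525] ((455.7970275878906, -330.06396484375), 27.467308044433594)
```

View pics/c1.png

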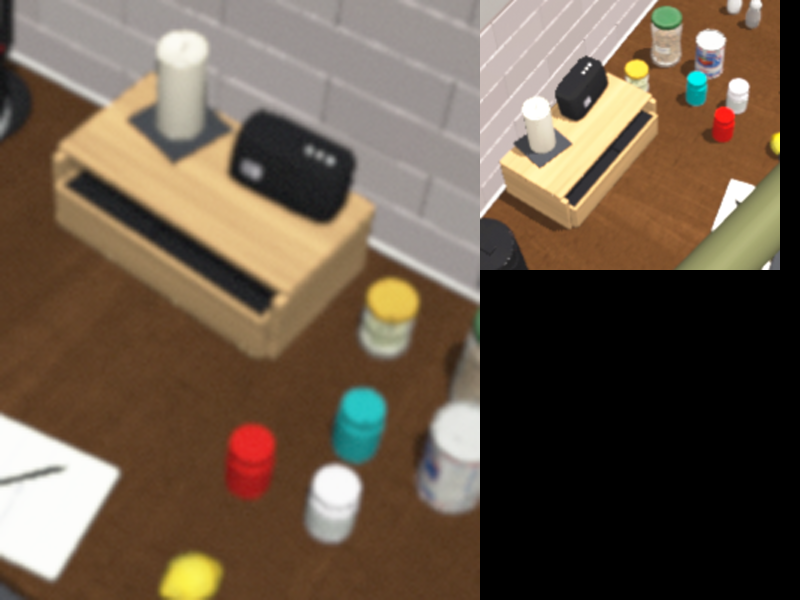

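The crop shows the box's black groove gap along its front, the candle and the radio at the rear. The white jar stands at crop (333,500), with the red and turquoise jars and the lemon around it. Box yaw is about -4.9° with its origin near (0.7085, 0.002). The jar is near (0.451, -0.335), with its top at 80 mm as given. I'll check the height of the carafe on the arm's way and start by lifting.

Run:
```python
from h import *
P=cloud('scene'); q=P[140:195,170:200].reshape(-1,3)
q=q[(q[:,0]>.25)&(q[:,0]<.42)&(q[:,1]>.33)&(q[:,1]<.5)]; print(q.max(0),np.percentile(q,98,axis=0))
print(R.from_rotvec(ctrl.get_state()['tool_rot']).as_matrix().round(3))
```

```text
[0.41928843 0.49243556 0.21691675] [0.40307215 0.47114957 0.2061035 ]
[[-0.939  0.343 -0.001]
 [ 0.343  0.939 -0.002]
 [-0.    -0.002 -1.   ]]
```

Call:
{"method": "step_arm", "body": {
  "targets": [
    [0,0,3.5,0,0,5,0],
    [0,0,3.5,0,0,5,0],
    [0,0,3.5,0,0,5,0],
    [0,0,3.5,0,0,0,0],
    [0,0,3,0,0,0,0]
  ],
  "force": 20
}}

```text
time: 0.52
position: [0.2228, 0.6105, 0.3948]
tool_rot: [0.138, 3.138, 0.002]
ft_force: [-0.2, 0.3, 0.8]
grip_width: 0.706
grip_force: 0.0
```

Call:
{"method": "step_arm", "body": {
  "targets": [
    [1.7,-3,0,0,0,0,0],
    [1.7,-3,0,0,0,0,0],
    [1.7,-3,0,0,0,0,0],
    [1.7,-3,0,0,0,0,0],
    [1.7,-3,0,0,0,0,0]
  ]
}}

```text
time: 0.93
position: [0.3083, 0.459, 0.3921]
tool_rot: [-0.138, -3.138, 0.001]
ft_force: [0.9, 0.0, 1.2]
grip_width: 0.325
grip_force: 0.0
```

Call:
{"method": "step_arm", "body": {
  "targets": [
    [1.7,-3,0,0,0,0,0],
    [1.7,-3,0,0,0,0,0],
    [1.7,-3,0,0,0,0,0],
    [1.7,-3,0,0,0,0,0],
    [1.7,-3,0,0,0,0,0]
  ]
}}

```text
time: 1.35
position: [0.3932, 0.3089, 0.3923]
tool_rot: [-0.138, -3.138, 0.0]
ft_force: [0.6, 0.1, 0.4]
grip_width: 0.018
grip_force: 0.0
```

Call:
{"method": "step_arm", "body": {
  "targets": [
    [1.6,-2.9,-1.7,-0.3,-3,0,0],
    [1.6,-2.9,-1.7,-0.3,-3,0,0],
    [1.6,-2.9,-1.7,-0.3,-3,0,0],
    [1.6,-2.9,-1.7,-0.3,-3,0,0],
    [1.6,-2.9,-1.7,-0.3,-3,0,0]
  ]
}}

```text
time: 1.77
position: [0.4731, 0.1641, 0.3066]
tool_rot: [0.126, 2.874, -0.021]
ft_force: [0.3, -0.2, -0.6]
grip_width: 0.007
grip_force: 0.0
```

Call:
{"method": "step_arm", "body": {
  "targets": [
    [1.6,-2.9,-1.7,-0.3,-3,0,0],
    [1.6,-2.9,-1.7,-0.3,-3,0,0],
    [1.6,-2.9,-1.7,-0.3,-3,0,0],
    [1.6,-2.9,-1.7,-0.3,-3,0,0],
    [1.6,-2.9,-1.7,-0.3,-3,0,0]
  ]
}}

```text
time: 2.18
position: [0.5529, 0.0194, 0.2219]
tool_rot: [0.114, 2.611, -0.039]
ft_force: [0.6, -0.4, -0.5]
grip_width: 0.004
grip_force: 0.0
```

Call:
{"method": "step_arm", "body": {
  "targets": [
    [0,0,-1.5,0,0,0,0],
    [0,0,-1.5,0,0,0,0],
    [0,0,-1,0,0,0,0],
    [0,0,0,0,0,0,0],
    [0,0,0,0,0,0,0]
  ]
}}

```text
time: 2.6
position: [0.5526, 0.0209, 0.1823]
tool_rot: [0.114, 2.614, -0.04]
ft_force: [-0.1, -0.4, 0.4]
grip_width: 0.008
grip_force: 0.0
```

Run:
```python
from h import *
im,d=grab('wrist','w1')
P=cloud('wrist','w1')
# box frame estimate
a=np.deg2rad(-4.9);o=np.array([.7085,.002,0]);B=np.array([[np.cos(a),-np.sin(a),0],[np.sin(a),np.cos(a),0],[0,0,1]])
Q=(P-o)@B; np.save('pics/Q1.npy',Q)
x,y,z=Q[...,0],Q[...,1],Q[...,2]
# top surface pts: front edge
t=(abs(z-.124)<.004)&(x<.0)
for yy in np.arange(-.15,.16,.05):
    m=t&(abs(y-yy)<.005); l=(abs(z-.079)<.004)&(abs(y-yy)<.005)&(x<-.09)
    g=(z<.077)&(z>.055)&(x>-.104)&(x<-.07)&(abs(y-yy)<.005)
    print(round(yy,2), m.sum(), x[m].min().round(4) if m.any() else None, np.median(z[m]).round(4) if m.any() else None,'lip',x[l].min().round(4) if l.any() else None, x[l].max().round(4) if l.any() else None,'groove',g.sum(),np.median(z[g]).round(4) if g.any() else None)
cv2.imwrite('pics/w1b.png',np.clip(im[:,:,::-1].astype(float)*1.0,0,255).astype(np.uint8))
```

```text
-0.15 316 -0.0863 0.1248 lip -0.1126 -0.0902 groove 161 0.0745
-0.1 165 -0.0869 0.1245 lip -0.1122 -0.0912 groove 170 0.0749
-0.05 100 -0.0865 0.1243 lip -0.1128 -0.0902 groove 174 0.075
0.0 1 -0.0871 0.1202 lip -0.1125 -0.1045 groove 132 0.0679
0.05 99 -0.0871 0.1243 lip -0.1126 -0.0903 groove 176 0.0749
0.1 103 -0.0869 0.1244 lip -0.113 -0.0905 groove 178 0.0748
0.15 316 -0.0877 0.1245 lip -0.1131 -0.0908 groove 170 0.0743
```

View pics/w1.png

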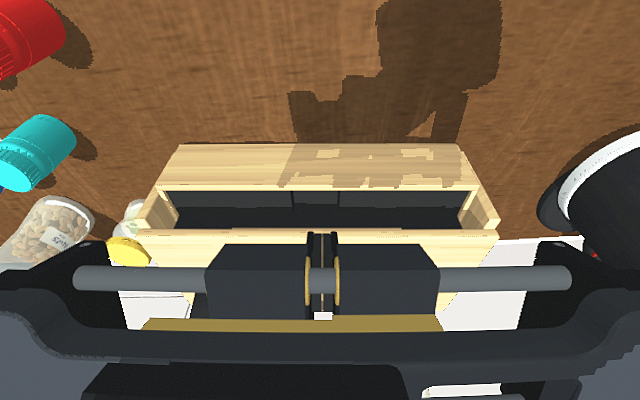

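The view looks from the front into the box: the lip is at row 188 and the groove at rows 190-230, with recess marks at columns 292 and 338. The depth also drops 7 mm at y≈0. I'll map it finely.

Run:
```python
from h import *
Q=np.load('pics/Q1.npy');x,y,z=Q[...,0],Q[...,1],Q[...,2]
for yy in np.arange(-.06,.061,.005):
    g=(z<.077)&(z>.055)&(x>-.102)&(x<-.07)&(abs(y-yy)<.0025)
    print(round(yy,3),g.sum(),np.percentile(z[g],[10,50,90]).round(4),x[g].min().round(3),x[g].max().round(3))
# side walls of box: y extent at top
t=(abs(z-.124)<.003)&(x>-.08)
l=(abs(z-.06)<.03)&(x<-.1)&(x>-.125); print(y[l].min(),y[l].max(), y[t].min(),y[t].max())
```

```text
-0.06 87 [0.0744 0.075  0.0756] -0.099 -0.07
-0.055 91 [0.0742 0.075  0.0756] -0.1 -0.07
-0.05 83 [0.0744 0.0749 0.0755] -0.099 -0.07
-0.045 85 [0.0744 0.0751 0.0756] -0.099 -0.07
-0.04 89 [0.0743 0.0749 0.0756] -0.099 -0.07
-0.035 87 [0.0743 0.0749 0.0755] -0.099 -0.071
-0.03 97 [0.0643 0.0746 0.0753] -0.099 -0.07
-0.025 60 [0.0671 0.0679 0.0686] -0.092 -0.07
-0.02 64 [0.0675 0.068  0.0685] -0.093 -0.071
-0.015 64 [0.0671 0.068  0.0685] -0.093 -0.07
-0.01 64 [0.0672 0.0679 0.0685] -0.093 -0.07
-0.005 70 [0.0674 0.0679 0.0685] -0.093 -0.07
-0.0 57 [0.0674 0.068  0.0685] -0.092 -0.07
0.005 69 [0.0671 0.0678 0.0685] -0.092 -0.07
0.01 61 [0.0673 0.0679 0.0685] -0.093 -0.071
0.015 67 [0.0673 0.0679 0.0685] -0.093 -0.07
0.02 53 [0.067  0.0678 0.0686] -0.092 -0.071
0.025 93 [0.0713 0.0748 0.0754] -0.1 -0.07
0.03 91 [0.0742 0.0748 0.0757] -0.1 -0.07
0.035 90 [0.0743 0.0749 0.0756] -0.099 -0.07
0.04 85 [0.0742 0.0748 0.0755] -0.099 -0.071
0.045 88 [0.0742 0.0748 0.0754] -0.1 -0.07
0.05 91 [0.0744 0.0749 0.0754] -0.099 -0.07
0.055 86 [0.0743 0.0749 0.0754] -0.1 -0.071
0.06 92 [0.0743 0.0748 0.0754] -0.099 -0.07
-0.3393591269153716 0.34602291555606907 -0.39227600993811856 0.3418253301836765
```

The recess spans y -29 to +23 mm, so its centre is at y≈-3 mm. Next I align the fingers and go in along their own axis.

Call:
{"method": "step_arm", "body": {
  "targets": [
    [0.8,-0.5,0,0,0,0,0],
    [0.8,-0.5,0,0,0,0,0],
    [1.0,-0.1,-1.8,0,0,0,0],
    [1.0,-0.1,-1.8,0,0,0,0],
    [1.0,-0.1,-1.8,0,0,0,0]
  ]
}}

```text
time: 3.07
position: [0.6011, 0.0076, 0.13]
tool_rot: [0.115, 2.61, -0.038]
ft_force: [-0.0, -1.0, 0.3]
grip_width: 0.007
grip_force: 0.0
```

Call:
{"method": "step_arm", "body": {
  "targets": [
    [1.0,-0.1,-1.8,0,0,0,0],
    [1.0,-0.1,-1.6,0,0,0,0],
    [0,0,0,0,0,0,0],
    [0,0,0,0,0,0,0],
    [0,0,0,0,0,0,0]
  ]
}}

```text
time: 3.48
position: [0.619, 0.0056, 0.0954]
tool_rot: [0.115, 2.613, -0.039]
ft_force: [-0.8, -1.2, -1.2]
grip_width: 0.004
grip_force: 0.7
```

```bash
cat >> h.py <<'E'
_a=np.deg2rad(-4.9);BO=np.array([.7085,.002,0])+0.0012*np.array([np.cos(_a),np.sin(_a),0]);BR=np.array([[np.cos(_a),-np.sin(_a),0],[np.sin(_a),np.cos(_a),0],[0,0,1]])
def st():
    s=ctrl.get_state(); print('t',round(s['time'],2),'box',((s['position']-BO)@BR*1000).round(1),'toolbox\n',(BR.T@R.from_rotvec(s['tool_rot']).as_matrix()).round(3),'f',s['ft_force'].round(1))
E
python3 -c "from h import *; st()"
```

```text
t 3.48 box [-90.7  -4.1  95.4] toolbox
 [[-0.865  0.004  0.502]
 [ 0.     1.    -0.007]
 [-0.502 -0.006 -0.865]] f [-0.8 -1.2 -1.2]
```

Call:
{"method": "step_arm", "body": {
  "targets": [
    [0.3,0,-0.5,0,0,0,0],
    [0.3,0,-0.5,0,0,0,0],
    [0.3,0,-0.5,0,0,0,0],
    [0.2,0,-0.4,0,0,0,0],
    [0,0,-0.3,0,0,0,0]
  ]
}}

```text
time: 3.9
position: [0.6309, 0.0058, 0.0729]
tool_rot: [0.115, 2.611, -0.039]
ft_force: [0.3, -0.4, 0.2]
grip_width: 0.004
grip_force: 0.0
```

Call:
{"method": "step_arm", "body": {
  "targets": [
    [0,0,-0.2,0,0,0,0],
    [0,0,-0.2,0,0,0,0],
    [0,0,-0.2,0,0,0,0],
    [0,0,0,0,0,0,0],
    [0,0,0,0,0,0,0]
  ]
}}

```text
time: 4.32
position: [0.6308, 0.0058, 0.0676]
tool_rot: [0.115, 2.611, -0.038]
ft_force: [0.3, 0.6, 3.7]
grip_width: 0.003
grip_force: 1.8
```

```bash
python3 -c "from h import *; st()"
```

```text
t 4.32 box [-78.9  -2.9  67.6] toolbox
 [[-0.864  0.004  0.504]
 [ 0.001  1.    -0.006]
 [-0.504 -0.005 -0.864]] f [0.3 0.6 3.7]
```

Call:
{"method": "step_arm", "body": {
  "targets": [
    [0,0,-0.2,0,0,0,0],
    [0,0,-0.2,0,0,0,0],
    [0,0,-0.1,0,0,0,0],
    [0,0,0,0,0,0,0],
    [0,0,0,0,0,0,0]
  ]
}}

```text
time: 4.73
position: [0.6307, 0.0058, 0.0624]
tool_rot: [0.115, 2.611, -0.039]
ft_force: [1.3, -0.8, 5.3]
grip_width: 0.003
grip_force: 2.6
```

Call:
{"method": "step_arm", "body": {
  "targets": [
    [0,0,-0.1,0,0,0,0],
    [0,0,-0.1,0,0,0,0],
    [0,0,-0.1,0,0,0,0],
    [0,0,0,0,0,0,0],
    [0,0,0,0,0,0,0]
  ]
}}

```text
time: 5.15
position: [0.6311, 0.0058, 0.061]
tool_rot: [0.116, 2.61, -0.037]
ft_force: [-10.6, 0.1, 20.4]
grip_width: -0.001
grip_force: 10.3
```

Call:
{"method": "step_arm", "body": {
  "targets": [
    [-0.4,0.03,0,0,0,0,0],
    [-0.6,0.05,0,0,0,0,0],
    [-0.8,0.07,0,0,0,0,0],
    [-0.8,0.07,0,0,0,0,0],
    [-0.8,0.07,0,0,0,0,0]
  ]
}}

```text
time: 5.57
position: [0.5987, 0.0086, 0.0615]
tool_rot: [0.115, 2.607, -0.037]
ft_force: [2.5, -1.8, 9.6]
grip_width: 0.007
grip_force: 4.9
```

```bash
python3 -c "from h import *; st()"
```

```text
t 5.57 box [-111.2   -2.8   61.5] toolbox
 [[-0.861  0.004  0.508]
 [ 0.001  1.    -0.006]
 [-0.508 -0.004 -0.861]] f [ 2.5 -1.8  9.6]
```

Call:
{"method": "step_arm", "body": {
  "targets": [
    [-1.5,0.13,0,0,0,0,0],
    [-1.5,0.13,0,0,0,0,0],
    [-1.5,0.13,0,0,0,0,0],
    [-1.5,0.13,0,0,0,0,0],
    [-1.5,0.13,0,0,0,0,0]
  ]
}}

```text
time: 5.98
position: [0.5232, 0.0152, 0.0614]
tool_rot: [0.115, 2.607, -0.037]
ft_force: [1.4, -1.7, 9.9]
grip_width: 0.008
grip_force: 5.2
```

Call:
{"method": "step_arm", "body": {
  "targets": [
    [-1.0,0.09,0,0,0,0,0],
    [-0.8,0.07,0,0,0,0,0],
    [-0.6,0.05,0,0,0,0,0],
    [-0.5,0.04,0,0,0,0,0],
    [0,0,0,0,0,0,0]
  ]
}}

```text
time: 6.4
position: [0.4964, 0.0166, 0.0616]
tool_rot: [0.118, 2.608, -0.039]
ft_force: [-1.2, 2.2, 9.0]
grip_width: 0.002
grip_force: 4.7
```

```bash
python3 -c "from h import *; st()"
```

```text
t 6.4 box [-213.7   -3.6   61.6] toolbox
 [[-0.862  0.006  0.507]
 [ 0.003  1.    -0.007]
 [-0.507 -0.005 -0.862]] f [-1.2  2.2  9. ]
```

Call:
{"method": "step_arm", "body": {
  "targets": [
    [-0.3,0.03,0,0,0,0,0],
    [-0.3,0.03,0,0,0,0,0],
    [-0.2,0.02,0,0,0,0,0],
    [0,0,0,0,0,0,0],
    [0,0,0,0,0,0,0]
  ]
}}

```text
time: 6.82
position: [0.4898, 0.0179, 0.0616]
tool_rot: [0.117, 2.608, -0.038]
ft_force: [-1.2, 2.1, 9.4]
grip_width: 0.007
grip_force: 4.5
```

```bash
python3 -c "from h import *; st()"
```

```text
t 6.82 box [-220.4   -2.8   61.6] toolbox
 [[-0.862  0.005  0.507]
 [ 0.002  1.    -0.006]
 [-0.507 -0.004 -0.862]] f [-1.2  2.1  9.4]
```

Call:
{"method": "step_arm", "body": {
  "targets": [
    [-0.3,0.03,0,0,0,0,0],
    [0,0,2,0,0,0,0],
    [0,0,4,0,0,0,0],
    [0,0,4,0.5,6,0,0],
    [0.5,-0.05,4,0.5,6,0,0]
  ]
}}

```text
time: 7.23
position: [0.4866, 0.0171, 0.1706]
tool_rot: [0.121, 2.803, -0.038]
ft_force: [2.0, 0.6, 0.3]
grip_width: 0.003
grip_force: 0.0
```

Call:
{"method": "step_arm", "body": {
  "targets": [
    [1,-0.1,2.5,0.5,6,0,0],
    [1,-0.1,2,0.5,6,0,0],
    [1,-0.1,0,0.6,6.4,0,0],
    [0,0,0,0,0,0,0],
    [0,0,0,0,0,0,0]
  ]
}}

```text
time: 7.65
position: [0.5222, 0.014, 0.2146]
tool_rot: [0.135, 3.12, -0.018]
ft_force: [-1.1, 0.6, -0.2]
grip_width: 0.007
grip_force: 0.0
```

Run:
```python
from h import *
st(); im,d=grab('wrist','w2'); P=cloud('wrist','w2'); Q=(P-BO)@BR; np.save('pics/Q2.npy',Q)
hsv=cv2.cvtColor(im,cv2.COLOR_RGB2HSV).astype(int)
x,y,z=P[...,0],P[...,1],P[...,2]
m=(z>.07)&(z<.09)&(hsv[...,1]<40)&(hsv[...,2]>120)&(abs(x-.451)<.04)&(abs(y+.335)<.045)
print('jar',m.sum()); 
if m.any(): print(np.median(P[m],0),cv2.minEnclosingCircle((P[m][:,:2]*1000).astype(np.float32)))
X,Y,Z=Q[...,0],Q[...,1],Q[...,2]
for yy in(-.1,.1):
    l=(abs(Y-yy)<.01)&(X<-.16)
    for xs in np.arange(-.27,-.06,.01):
        mm=(abs(Y-yy)<.008)&(abs(X-xs)<.005); print(yy,round(xs,3),mm.sum(),np.median(Z[mm]).round(3) if mm.any() else '',end=' | ')
    print()
m=(Z>.06)&(Z<.1)&(X>-.19)&(X<-.05)&(abs(Y)<.15)
k,l,s,c=cv2.connectedComponentsWithStats(m.astype(np.uint8))
for j in range(1,k):
    if s[j,4]>80: q=Q[l==j]; print(c[j].round(),s[j,4],np.percentile(q,2,axis=0).round(3),np.percentile(q,98,axis=0).round(3))
```

```text
t 7.65 box [-187.8   -3.9  214.6] toolbox
 [[-1.     0.001  0.019]
 [ 0.001  1.    -0.011]
 [-0.019 -0.011 -1.   ]] f [-1.1  0.6 -0.2]
jar 1341
[ 0.45264551 -0.32632144  0.08055967] ((452.07733154296875, -333.4848327636719), 24.760671615600586)
-0.1 -0.27 97 0.001 | -0.1 -0.26 100 0.001 | -0.1 -0.25 187 0.079 | -0.1 -0.24 133 0.075 | -0.1 -0.23 211 0.075 | -0.1 -0.22 139 0.075 | -0.1 -0.21 128 0.075 | -0.1 -0.2 209 0.09 | -0.1 -0.19 93 0.097 | -0.1 -0.18 0  | -0.1 -0.17 0  | -0.1 -0.16 87 0.015 | -0.1 -0.15 78 0.015 | -0.1 -0.14 84 0.015 | -0.1 -0.13 79 0.015 | -0.1 -0.12 80 0.015 | -0.1 -0.11 73 0.015 | -0.1 -0.1 72 0.015 | -0.1 -0.09 34 0.015 | -0.1 -0.08 0  | -0.1 -0.07 0  | 
0.1 -0.27 100 0.001 | 0.1 -0.26 99 0.0 | 0.1 -0.25 167 0.079 | 0.1 -0.24 143 0.074 | 0.1 -0.23 150 0.074 | 0.1 -0.22 131 0.074 | 0.1 -0.21 130 0.075 | 0.1 -0.2 208 0.092 | 0.1 -0.19 93 0.097 | 0.1 -0.18 0  | 0.1 -0.17 3 0.015 | 0.1 -0.16 88 0.015 | 0.1 -0.15 86 0.015 | 0.1 -0.14 79 0.015 | 0.1 -0.13 87 0.015 | 0.1 -0.12 69 0.015 | 0.1 -0.11 81 0.015 | 0.1 -0.1 69 0.015 | 0.1 -0.09 34 0.015 | 0.1 -0.08 0  | 0.1 -0.07 0  | 
[243. 192.] 145 [-0.19  -0.147  0.095] [-0.189 -0.022  0.098]
[405. 192.] 136 [-0.19   0.015  0.095] [-0.189  0.146  0.098]
[282. 228.] 1122 [-0.154 -0.072  0.062] [-0.125 -0.032  0.084]
[324. 228.] 330 [-0.144 -0.021  0.06 ] [-0.124  0.014  0.074]
```

View pics/w2.png

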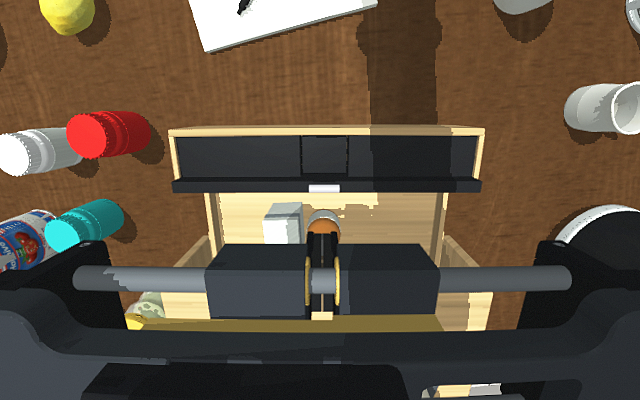

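The drawer is about 140 mm out. The carton is at image (283,222), box y≈-52 mm, and the bottle at (323,222), y≈0, so the left side is free. I'll place the jar at box (-140, 85). The white jar shows at (25,152), top centre at (0.452, -0.333), so I move over it with the gripper open.

Call:
{"method": "step_arm", "body": {
  "targets": [
    [-0.7,-3.5,0,0.6,1.1,0,0.85],
    [-0.7,-3.5,0,0,0,0,0.85],
    [-0.7,-3.5,0,0,0,0,0.85],
    [-0.7,-3.5,0,0,0,0,0.85],
    [-0.7,-3.5,0,0,0,0,0.85]
  ]
}}

```text
time: 8.12
position: [0.4849, -0.1613, 0.2189]
tool_rot: [0.133, 3.131, -0.004]
ft_force: [0.5, 0.4, -0.1]
grip_width: 0.298
grip_force: 0.0
```

Call:
{"method": "step_arm", "body": {
  "targets": [
    [-0.7,-3.5,0,0,0,0,0.85],
    [-0.7,-3.5,0,0,0,0,0.85],
    [-0.7,-3.5,0,0,0,0,0.85],
    [-0.7,-3.5,0,0,0,0,0.85],
    [-0.7,-3.3,0,0,0,0,0.85]
  ]
}}

```text
time: 8.53
position: [0.4501, -0.3341, 0.2192]
tool_rot: [0.134, 3.13, -0.004]
ft_force: [0.9, -0.4, 0.6]
grip_width: 0.681
grip_force: 0.0
```

Call:
{"method": "step_arm", "body": {
  "targets": [
    [0,0,-1.5,0,0,0,0.85],
    [0,0,-2,0,0,0,0.85],
    [0,0,-2,0,0,0,0.85],
    [0,0,-2,0,0,0,0.85],
    [0,0,0,0,0,0,0.85]
  ]
}}

```text
time: 8.95
position: [0.4486, -0.3306, 0.1399]
tool_rot: [0.134, 3.137, 0.003]
ft_force: [-1.6, 0.5, -0.3]
grip_width: 0.848
grip_force: 0.0
```

Run:
```python
from h import *
st(); im,d=grab('wrist','w3'); P=cloud('wrist','w3'); s=ctrl.get_state(); print(s['position'],s['grip_width'])
hsv=cv2.cvtColor(im,cv2.COLOR_RGB2HSV).astype(int)
x,y,z=P[...,0],P[...,1],P[...,2]
for zz in(.078,.04):
    m=(abs(z-zz)<.004)&(hsv[...,1]<50)&(hsv[...,2]>120)&(abs(x-.452)<.045)&(abs(y+.333)<.04)
    print(zz,m.sum(),P[m].min(0),P[m].max(0),cv2.minEnclosingCircle((P[m][:,:2]*1000).astype(np.float32)))
```

```text
t 8.95 box [-231.7 -353.5  139.9] toolbox
 [[-1.     0.     0.002]
 [ 0.     1.     0.002]
 [-0.002  0.002 -1.   ]] f [-1.6  0.5 -0.3]
[ 0.44981792 -0.33147153  0.14209482] 0.8463283597647363
0.078 2384 [ 0.42774346 -0.35944515  0.07415895] [ 0.47545541 -0.31167351  0.08199828] ((451.8565368652344, -335.7459716796875), 24.431074142456055)
0.04 79 [ 0.4254774  -0.35725002  0.0360272 ] [ 0.4464363  -0.30978737  0.0439237 ] ((441.6685791015625, -333.5186767578125), 24.205625534057617)
```

View pics/w3.png

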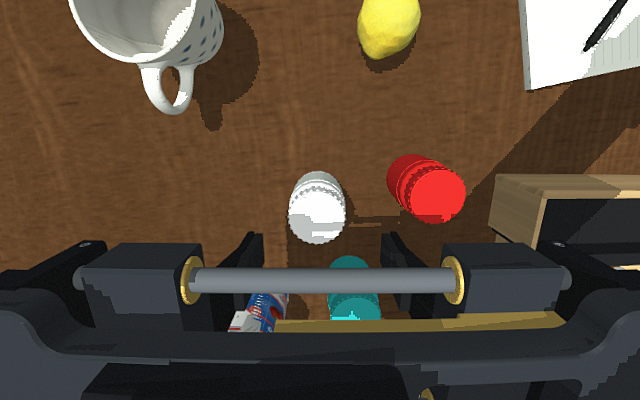

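The jar's cap is at (317,205), between and ahead of the fingers, at (0.452, -0.336). I correct by a few mm, descend and grip.

Call:
{"method": "step_arm", "body": {
  "targets": [
    [0.2,-0.4,-1.5,0,0,0,0.85],
    [0,0,-2.5,0,0,0,0.85],
    [0,0,-2.5,0,0,0,0.85],
    [0,0,-2.5,0,0,0,0.85],
    [0,0,-2.5,0,0,0,0.85]
  ]
}}

```text
time: 9.42
position: [0.4552, -0.3377, 0.0299]
tool_rot: [0.134, 3.128, -0.006]
ft_force: [-0.1, -0.4, 0.1]
grip_width: 0.852
grip_force: 0.0
```

Call:
{"method": "step_arm", "body": {
  "targets": [
    [0,0,0,0,0,0,0.4],
    [0,0,0,0,0,0,0.4],
    [0,0,0,0,0,0,0.4],
    [0,0,0,0,0,0,0.4],
    [0,0,0,0,0,0,0.4]
  ],
  "force": 15
}}

```text
time: 9.83
position: [0.456, -0.3381, 0.031]
tool_rot: [0.134, 3.128, -0.006]
ft_force: [-0.8, 2.3, 6.1]
grip_width: 0.588
grip_force: 15.0
```

Call:
{"method": "step_arm", "body": {
  "targets": [
    [0,0,0,0,0,0,0.4],
    [0,0,0,0,0,0,0.4],
    [0,0,0,0,0,0,0.4],
    [0,0,0,0,0,0,0.4],
    [0,0,0,0,0,0,0.4]
  ]
}}

```text
time: 10.25
position: [0.456, -0.338, 0.031]
tool_rot: [0.134, 3.128, -0.005]
ft_force: [-1.9, 2.7, 8.0]
grip_width: 0.586
grip_force: 15.0
```

Call:
{"method": "step_arm", "body": {
  "targets": [
    [0,0,0.5,0,0,0,0.4],
    [0,0,1,0,0,0,0.4],
    [0,0,1.5,0,0,0,0.4],
    [0,0,0,0,0,0,0.4],
    [0,0,0,0,0,0,0.4]
  ]
}}

```text
time: 10.67
position: [0.4552, -0.3384, 0.0597]
tool_rot: [0.135, 3.129, -0.006]
ft_force: [0.4, -0.3, -1.5]
grip_width: 0.591
grip_force: 15.0
```

Run:
```python
from h import *
st(); grab('wrist','w4'); grab('scene','s4'); grab('side','d4')
a=cv2.imread('pics/w4.png'); b=cv2.resize(cv2.imread('pics/s4.png')[200:330,320:450],(300,300)); c=cv2.resize(cv2.imread('pics/d4.png')[100:220,310:430],(300,300))
o=np.zeros((600,780,3),np.uint8); o[:300,:480]=cv2.resize(a,(480,300)); o[300:,:300]=b;o[300:,300:600]=c; cv2.imwrite('pics/c4.png',o)
s=ctrl.get_state(); print(s['grip_width'],s['grip_force'],s['position'])
```

```text
t 10.67 box [-224.5 -360.8   59.7] toolbox
 [[-1.     0.     0.01 ]
 [ 0.     1.    -0.003]
 [-0.01  -0.003 -1.   ]] f [ 0.4 -0.3 -1.5]
0.594682297973784 14.999349272693507 [ 0.45385797 -0.33739249  0.05774925]
```

View pics/c4.png

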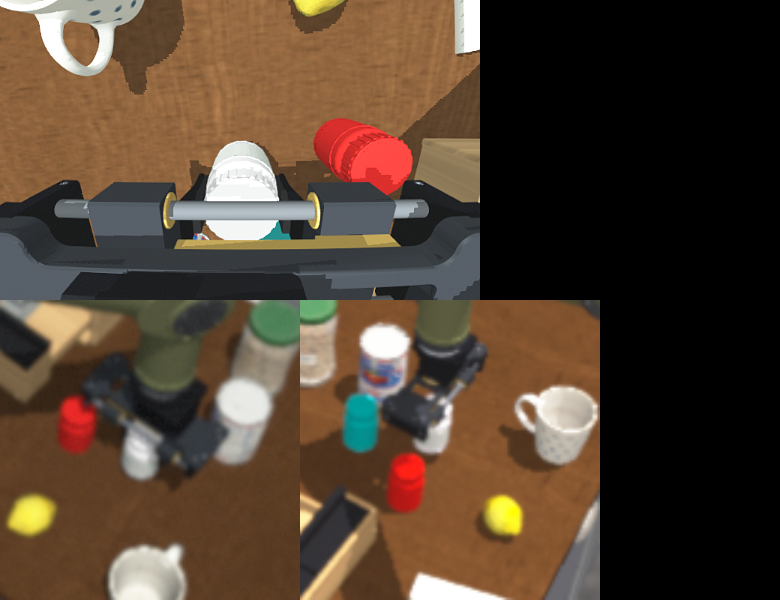

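The jar hangs upright between the fingers and has left the worktop. The neighbours are undisturbed. I'll raise it and carry it over the drawer.

Call:
{"method": "step_arm", "body": {
  "targets": [
    [0,0,2,0,0,0,0.4],
    [0,0,3,0,0,0,0.4],
    [0,0,3.5,0,0,0,0.4],
    [0.2,0.8,3,0,0,0,0.4],
    [0.5,1.8,1.5,0,0,0,0.4]
  ]
}}

```text
time: 11.23
position: [0.4613, -0.3152, 0.1919]
tool_rot: [0.142, 3.128, -0.01]
ft_force: [1.4, -0.4, -1.0]
grip_width: 0.588
grip_force: 15.0
```

Call:
{"method": "step_arm", "body": {
  "targets": [
    [1,3.6,0,0,0,0,0.4],
    [1,3.6,0,0,0,0,0.4],
    [1,3.6,0,0,0,0,0.4],
    [1,3.6,0,0,0,0,0.4],
    [1,3.6,0,0,0,0,0.4]
  ]
}}

```text
time: 11.65
position: [0.5111, -0.1299, 0.1877]
tool_rot: [0.135, 3.133, -0.003]
ft_force: [0.1, -0.3, -2.3]
grip_width: 0.596
grip_force: 15.0
```

Call:
{"method": "step_arm", "body": {
  "targets": [
    [1,3.6,0,0,0,0,0.4],
    [1,3.6,0,0,0,0,0.4],
    [1,3.6,0,0,0,0,0.4],
    [1.2,3.6,0,0,0,0,0.4],
    [1.2,3.6,0,0,0,0,0.4]
  ]
}}

```text
time: 12.07
position: [0.5651, 0.05, 0.1876]
tool_rot: [0.135, 3.133, -0.004]
ft_force: [0.3, -0.4, -1.6]
grip_width: 0.59
grip_force: 15.0
```

Call:
{"method": "step_arm", "body": {
  "targets": [
    [1.2,3.5,0,0,0,0,0.4],
    [0.4,1.5,0,0,0,0,0.4],
    [0,0,0,0,0,0,0.4],
    [0,0,0,0,0,0,0.4],
    [0,0,0,0,0,0,0.4]
  ]
}}

```text
time: 12.48
position: [0.581, 0.0968, 0.1875]
tool_rot: [0.137, 3.133, -0.006]
ft_force: [0.4, -0.3, -2.0]
grip_width: 0.591
grip_force: 15.0
```

Run:
```python
from h import *
st(); im,d=grab('wrist','w5'); P=cloud('wrist','w5'); Q=(P-BO)@BR
s=ctrl.get_state(); t=s['position']; print(t,s['grip_width'])
hsv=cv2.cvtColor(im,cv2.COLOR_RGB2HSV).astype(int)
r=Q-(t-BO)@BR
m=(abs(r[...,0])<.05)&(abs(r[...,1])<.025)&(r[...,2]<.07)&(r[...,2]>-.04)&(hsv[...,1]<50)&(hsv[...,2]>150)
q=r[m]; print('jar rel tcp',len(q),np.percentile(q,[1,50,99],axis=0).round(4))
top=q[q[:,2]>np.percentile(q[:,2],98)-.006]; A=np.c_[top[:,:2],np.ones(len(top))]; c=np.linalg.lstsq(A,top[:,2],rcond=None)[0]; print('top plane slope',c,len(top))
```

```text
t 12.48 box [-136.3   83.5  187.5] toolbox
 [[-1.     0.002  0.006]
 [ 0.002  1.    -0.004]
 [-0.006 -0.004 -1.   ]] f [ 0.4 -0.3 -2. ]
[0.58110954 0.09625447 0.18776887] 0.5892849018895603
jar rel tcp 7805 [[-0.0309 -0.0213 -0.0246]
 [-0.0209  0.0002  0.0484]
 [ 0.0145  0.0225  0.0505]]
top plane slope [ 0.01521049 -0.00464069  0.04912263] 4600
```

View pics/w5.png

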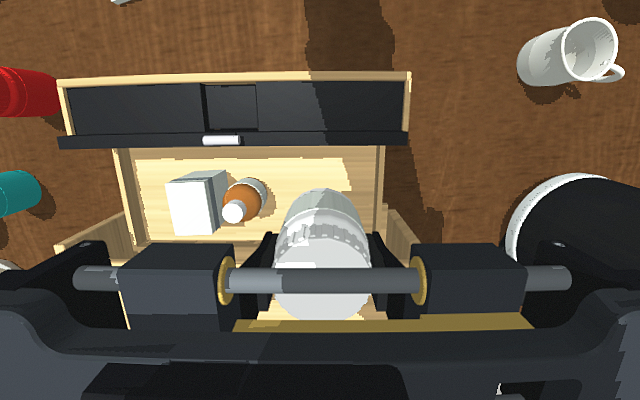

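The jar hangs upright with its underside 31 mm below the TCP, over the free left part of the drawer. The carton is at (197,203) and the bottle at (245,200), both clear. Lowering.

Call:
{"method": "step_arm", "body": {
  "targets": [
    [-0.2,0,-2,0,0,0,0.4],
    [0,0,-3,0,0,0,0.4],
    [0,0,-3,0,0,0,0.4],
    [0,0,-3,0,0,0,0.4],
    [0,0,-2,0,0,0,0.4]
  ]
}}

```text
time: 12.95
position: [0.5777, 0.0957, 0.0556]
tool_rot: [0.139, 3.134, -0.006]
ft_force: [-0.3, -0.8, -1.1]
grip_width: 0.59
grip_force: 15.0
```

Call:
{"method": "step_arm", "body": {
  "targets": [
    [0,0,-0.5,0,0,0,0.4],
    [0,0,-0.2,0,0,0,0.4],
    [0,0,-0.2,0,0,0,0.4],
    [0,0,0,0,0,0,0.4],
    [0,0,0,0,0,0,0.4]
  ]
}}

```text
time: 13.37
position: [0.5807, 0.0983, 0.0512]
tool_rot: [0.135, 3.129, -0.003]
ft_force: [0.9, -0.3, -1.9]
grip_width: 0.594
grip_force: 15.0
```

Call:
{"method": "step_arm", "body": {
  "targets": [
    [0,0,-0.15,0,0,0,0.4],
    [0,0,-0.15,0,0,0,0.4],
    [0,0,0,0,0,0,0.4],
    [0,0,0,0,0,0,0.4],
    [0,0,0,0,0,0,0.4]
  ]
}}

```text
time: 13.78
position: [0.5794, 0.0984, 0.0465]
tool_rot: [0.134, 3.131, -0.004]
ft_force: [0.6, -0.2, -1.0]
grip_width: 0.59
grip_force: 15.0
```

Call:
{"method": "step_arm", "body": {
  "targets": [
    [0,0,-0.1,0,0,0,0.4],
    [0,0,-0.1,0,0,0,0.4],
    [0,0,0,0,0,0,0.4],
    [0,0,0,0,0,0,0.4],
    [0,0,0,0,0,0,0.4]
  ]
}}

```text
time: 14.2
position: [0.5798, 0.0983, 0.045]
tool_rot: [0.135, 3.131, -0.004]
ft_force: [-1.8, -0.7, 3.8]
grip_width: 0.593
grip_force: 15.0
```

Contact (+3.8 N). I open slightly, then rise.

Call:
{"method": "step_arm", "body": {
  "targets": [
    [0,0,0,0,0,0,0.75],
    [0,0,0,0,0,0,0.75],
    [0,0,0,0,0,0,0.75],
    [0,0,0,0,0,0,0.75],
    [0,0,0,0,0,0,0.75]
  ]
}}

```text
time: 14.62
position: [0.5793, 0.0983, 0.0442]
tool_rot: [0.135, 3.132, -0.004]
ft_force: [0.6, -0.1, 0.0]
grip_width: 0.746
grip_force: 0.0
```

Call:
{"method": "step_arm", "body": {
  "targets": [
    [0,0,1,0,0,0,0.75],
    [0,0,2,0,0,0,0.75],
    [0,0,3,0,0,0,0.75],
    [0,0,3.5,0,0,0,0.75],
    [0,0,3.5,0,0,0,0.75]
  ]
}}

```text
time: 15.03
position: [0.5789, 0.0983, 0.1762]
tool_rot: [0.134, 3.132, -0.004]
ft_force: [0.5, 0.4, -0.2]
grip_width: 0.754
grip_force: 0.0
```

Call:
{"method": "step_arm", "body": {
  "targets": [
    [-2,-1,0,0,0,0,0],
    [-2,-1,0,0,0,0,0],
    [-2,-1,0,0,0,0,0],
    [-2,-1,0,0,0,0,0],
    [0,0,0,0,0,0,0]
  ]
}}

```text
time: 15.45
position: [0.4965, 0.0561, 0.1751]
tool_rot: [0.138, 3.133, -0.006]
ft_force: [-0.0, -0.7, -0.4]
grip_width: 0.454
grip_force: 0.0
```

Run:
```python
from h import *
st(); im,d=grab('wrist','w6'); P=cloud('wrist','w6'); Q=(P-BO)@BR; X,Y,Z=Q[...,0],Q[...,1],Q[...,2]
hsv=cv2.cvtColor(im,cv2.COLOR_RGB2HSV).astype(int)
m=(Z>.086)&(Z<.102)&(X>-.175)&(X<-.1)&(Y>.04)&(Y<.13)
q=Q[m]; print(len(q),np.percentile(q,[1,50,99],axis=0).round(4)); A=np.c_[q[:,:2],np.ones(len(q))]; print(np.linalg.lstsq(A,q[:,2],rcond=None)[0])
for yy in(-.1,.03):
    l=(abs(Y-yy)<.01)&(abs(Z-.079)<.0035)&(X<-.2); print('lip x',X[l].min(),X[l].max())
```

```text
t 15.45 box [-217.1   35.8  175.1] toolbox
 [[-1.     0.003  0.006]
 [ 0.002  1.    -0.004]
 [-0.006 -0.004 -1.   ]] f [-0.  -0.7 -0.4]
52 [[-0.1636  0.0629  0.0862]
 [-0.1556  0.0733  0.0905]
 [-0.122   0.1043  0.0943]]
[0.12477455 0.03355839 0.1065512 ]
lip x -0.25280074019683973 -0.20002599720531875
lip x -0.2525158236044175 -0.20018234580536093
```

View pics/w6.png

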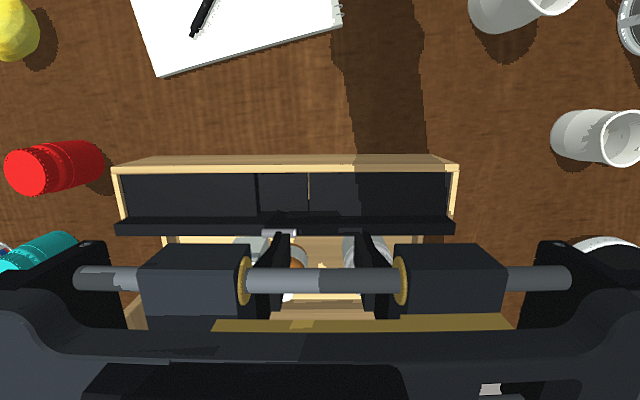

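The fingers still hide the jar here; the drawer front is at rows 155-235. I'll back off in front of the drawer with a 20° tilt, then check by depth.

Call:
{"method": "step_arm", "body": {
  "targets": [
    [-1.4,-0.6,0,-0.3,-4,0,0],
    [-1.4,-0.6,0,-0.3,-4,0,0],
    [-1.4,-0.6,0,-0.3,-4,0,0],
    [-1.4,-0.6,0,-0.3,-4,0,0],
    [-1.4,-0.6,0,-0.3,-4,0,0]
  ]
}}

```text
time: 15.92
position: [0.4448, 0.0306, 0.1588]
tool_rot: [0.129, 2.845, -0.023]
ft_force: [-2.2, -1.7, 0.0]
grip_width: 0.044
grip_force: 0.0
```

Call:
{"method": "step_arm", "body": {
  "targets": [
    [0,0,0,0,0,0,0],
    [0,0,0,0,0,0,0],
    [0,0,0,0,0,0,0],
    [0,0,0,0,0,0,0],
    [0,0,0,0,0,0,0]
  ]
}}

```text
time: 16.33
position: [0.4485, 0.0318, 0.1638]
tool_rot: [0.128, 2.837, -0.02]
ft_force: [0.7, 0.7, 0.5]
grip_width: 0.003
grip_force: 0.0
```

Run:
```python
from h import *
st()
for n in('wrist','scene','side'):
    im,d=grab(n,n+'7'); P=cloud(n,n+'7'); Q=(P-BO)@BR; X,Y,Z=Q[...,0],Q[...,1],Q[...,2]
    for nm,(x0,x1,y0,y1) in {'jar':(-.175,-.1,.045,.125),'carton':(-.165,-.09,-.08,-.028),'bottle':(-.165,-.09,-.026,.028)}.items():
        m=(Z>.055)&(Z<.105)&(X>x0)&(X<x1)&(Y>y0)&(Y<y1); q=Q[m]
        if len(q)<15: print(n,nm,len(q)); continue
        print(n,nm,len(q),np.percentile(q,[2,98],axis=0).round(4).tolist())
    cv2.imwrite(f'pics/{n}7.png',im[:,:,::-1])
```

```text
t 16.33 box [-262.8    7.5  163.8] toolbox
 [[-0.955  0.005  0.297]
 [ 0.004  1.    -0.002]
 [-0.297 -0.    -0.955]] f [0.7 0.7 0.5]
wrist jar 0
wrist carton 0
wrist bottle 0
scene jar 83 [[-0.1526, 0.06, 0.0718], [-0.1196, 0.0991, 0.0992]]
scene carton 214 [[-0.1546, -0.074, 0.0578], [-0.0974, -0.034, 0.0874]]
scene bottle 94 [[-0.1439, -0.0213, 0.0585], [-0.1134, 0.0093, 0.0945]]
side jar 223 [[-0.169, 0.067, 0.0565], [-0.1231, 0.1126, 0.0983]]
side carton 213 [[-0.1551, -0.0693, 0.0567], [-0.0993, -0.0289, 0.0874]]
side bottle 113 [[-0.1456, -0.0196, 0.056], [-0.1097, 0.0173, 0.0943]]
```

The depth views put the jar upright at box (-145, 88), with the carton and bottle in place. Reach is short in front of the fully open drawer. So I push first from inside the groove against its rear wall, then on the front face.

Call:
{"method": "step_arm", "body": {
  "targets": [
    [1,-0.3,0,0.3,4,0,0],
    [1,-0.3,0,0.3,4,0,0],
    [1,-0.3,0,0.3,4,0,0],
    [0.9,-0.2,0,0.3,5,0,0],
    [0,0,0,0,0,0,0]
  ]
}}

```text
time: 16.9
position: [0.4899, 0.0199, 0.1605]
tool_rot: [-0.142, -3.136, 0.01]
ft_force: [0.8, -0.3, 0.4]
grip_width: 0.014
grip_force: 0.0
```

```bash
python3 -c "from h import *; st()"
```

```text
t 16.9 box [-220.5   -0.8  160.5] toolbox
 [[-1.     0.005 -0.002]
 [ 0.005  1.    -0.007]
 [ 0.002 -0.007 -1.   ]] f [ 0.8 -0.3  0.4]
```

Call:
{"method": "step_arm", "body": {
  "targets": [
    [0,0,-2.6,0,0,0,0],
    [0,0,-2.6,0,0,0,0],
    [0,0,-2.6,0,0,0,0],
    [0,0,0,0,0,0,0],
    [0,0,0,0,0,0,0]
  ]
}}

```text
time: 17.32
position: [0.485, 0.0209, 0.0835]
tool_rot: [-0.139, -3.137, 0.01]
ft_force: [0.9, 0.3, 0.7]
grip_width: 0.008
grip_force: 0.0
```

Call:
{"method": "step_arm", "body": {
  "targets": [
    [0.4,-0.03,0,0,0,0,0],
    [0.4,-0.04,0,0,0,0,0],
    [0.5,-0.04,0,0,0,0,0],
    [0.7,-0.06,0,0,0,0,0],
    [0.8,-0.07,0,0,0,0,0]
  ]
}}

```text
time: 17.73
position: [0.515, 0.019, 0.085]
tool_rot: [0.138, 3.136, -0.009]
ft_force: [-1.1, 0.1, 1.7]
grip_width: -0.001
grip_force: 1.0
```

```bash
python3 -c "from h import *; st()"
```

```text
t 17.73 box [-195.4    0.4   85. ] toolbox
 [[-1.     0.002  0.002]
 [ 0.002  1.    -0.005]
 [-0.002 -0.005 -1.   ]] f [-1.1  0.1  1.7]
```

Call:
{"method": "step_arm", "body": {
  "targets": [
    [1.0,-0.09,0,0,0,0,0],
    [1.0,-0.09,0,0,0,0,0],
    [1.0,-0.09,0,0,0,0,0],
    [1.0,-0.09,0,0,0,0,0],
    [1.0,-0.08,0,0,0,0,0]
  ]
}}

```text
time: 18.15
position: [0.5653, 0.0145, 0.0839]
tool_rot: [0.138, 3.137, -0.009]
ft_force: [-2.2, 1.2, 0.7]
grip_width: 0.008
grip_force: 1.1
```

Call:
{"method": "step_arm", "body": {
  "targets": [
    [0.8,-0.07,0,0,0,0,0],
    [0.6,-0.05,0,0,0,0,0],
    [0.4,-0.03,0,0,0,0,0],
    [0.2,-0.02,0,0,0,0,0],
    [0,0,0,0,0,0,0]
  ]
}}

```text
time: 18.57
position: [0.5848, 0.0124, 0.084]
tool_rot: [0.138, 3.136, -0.01]
ft_force: [-0.9, 0.0, 0.4]
grip_width: 0.003
grip_force: 0.0
```

Call:
{"method": "step_arm", "body": {
  "targets": [
    [-0.5,0.04,0,0,0,0,0],
    [0,0,2,0,0,0,0],
    [0,0,2.5,0,0,0,0],
    [-2,0.2,2,0,0,0,0],
    [-2.5,0.2,0,0,0,0,0]
  ]
}}

```text
time: 18.98
position: [0.5372, 0.017, 0.1536]
tool_rot: [0.139, 3.128, -0.008]
ft_force: [0.5, -0.7, 0.1]
grip_width: 0.007
grip_force: 0.0
```

Call:
{"method": "step_arm", "body": {
  "targets": [
    [-2.5,0.2,0,-0.3,-4,0,0],
    [-1,0.1,0,-0.3,-4,0,0],
    [0,0,0,-0.3,-4,0,0],
    [0,0,0,-0.3,-4,0,0],
    [0,0,0,0,0,0,0]
  ]
}}

```text
time: 19.4
position: [0.4957, 0.0201, 0.1481]
tool_rot: [0.125, 2.857, -0.021]
ft_force: [-0.4, -0.2, -0.7]
grip_width: 0.004
grip_force: 0.0
```

Run:
```python
from h import *
st(); im,d=grab('wrist','w8'); P=cloud('wrist','w8'); Q=(P-BO)@BR; X,Y,Z=Q[...,0],Q[...,1],Q[...,2]
for yy in(-.1,.1):
    l=(abs(Y-yy)<.01)&(abs(Z-.079)<.0035)&(X<-.11)&(X>-.3); print('lip x',np.percentile(X[l],[1,99]) if l.any() else None)
```

```text
t 19.4 box [-2.147e+02 -2.000e-01  1.481e+02] toolbox
 [[-0.96   0.003  0.278]
 [ 0.002  1.    -0.003]
 [-0.278 -0.002 -0.96 ]] f [-0.4 -0.2 -0.7]
lip x [-0.16492496 -0.1460374 ]
lip x [-0.16546534 -0.14736988]
```

Call:
{"method": "step_arm", "body": {
  "targets": [
    [0,0,-3,0,0,0,0],
    [0,0,-3.5,0,0,0,0],
    [0,0,-3.5,0,0,0,0],
    [0.8,-0.07,0,0,0,0,0],
    [1.0,-0.09,0,0,0,0,0]
  ]
}}

```text
time: 19.87
position: [0.5167, 0.0181, 0.0478]
tool_rot: [0.127, 2.862, -0.022]
ft_force: [0.7, 0.7, 1.3]
grip_width: 0.0
grip_force: 0.0
```

Call:
{"method": "step_arm", "body": {
  "targets": [
    [1.0,-0.09,0,0,0,0,0],
    [0.6,-0.05,0,0,0,0,0],
    [0.5,-0.04,0,0,0,0,0],
    [0.8,-0.07,0,0,0,0,0],
    [0.8,-0.07,0,0,0,0,0]
  ]
}}

```text
time: 20.28
position: [0.5555, 0.0154, 0.0502]
tool_rot: [0.127, 2.856, -0.02]
ft_force: [-1.2, 0.4, 1.6]
grip_width: -0.0
grip_force: 1.0
```

```bash
python3 -c "from h import *; st()"
```

```text
t 20.28 box [-154.8    0.3   50.2] toolbox
 [[-0.96   0.003  0.279]
 [ 0.003  1.    -0.002]
 [-0.279 -0.002 -0.96 ]] f [-1.2  0.4  1.6]
```

Call:
{"method": "step_arm", "body": {
  "targets": [
    [0.6,-0.05,0,0,0,0,0],
    [0.6,-0.05,0,0,0,0,0],
    [0.6,-0.05,0,0,0,0,0],
    [0.6,-0.05,0,0,0,0,0],
    [0.5,-0.04,0,0,0,0,0]
  ]
}}

```text
time: 20.7
position: [0.5822, 0.0132, 0.0485]
tool_rot: [0.126, 2.86, -0.021]
ft_force: [-2.7, 0.5, 0.4]
grip_width: 0.002
grip_force: 1.4
```

Call:
{"method": "step_arm", "body": {
  "targets": [
    [0.3,-0.03,0,0,0,0,0],
    [0.2,-0.02,0,0,0,0,0],
    [0,0,0,0,0,0,0],
    [0,0,0,0,0,0,0],
    [0,0,0,0,0,0,0]
  ]
}}

```text
time: 21.12
position: [0.5863, 0.0127, 0.0485]
tool_rot: [0.127, 2.862, -0.021]
ft_force: [-9.6, 1.8, 5.3]
grip_width: 0.005
grip_force: 4.6
```

```bash
python3 -c "from h import *; st()"
```

```text
t 21.12 box [-123.9    0.3   48.5] toolbox
 [[-0.962  0.003  0.274]
 [ 0.002  1.    -0.003]
 [-0.274 -0.002 -0.962]] f [-9.6  1.8  5.3]
```

Call:
{"method": "step_arm", "body": {
  "targets": [
    [0.2,-0.02,0,0,0,0,0],
    [0.2,-0.02,0,0,0,0,0],
    [0,0,0,0,0,0,0],
    [0,0,0,0,0,0,0],
    [0,0,0,0,0,0,0]
  ]
}}

```text
time: 21.53
position: [0.5867, 0.0127, 0.0478]
tool_rot: [0.127, 2.869, -0.022]
ft_force: [-21.1, 2.3, 17.0]
grip_width: 0.007
grip_force: 11.2
```

```bash
python3 -c "from h import *; st()"
```

```text
t 21.53 box [-123.4    0.3   47.8] toolbox
 [[-0.964  0.003  0.267]
 [ 0.002  1.    -0.004]
 [-0.267 -0.003 -0.964]] f [-21.1   2.3  17. ]
```

The drawer is hard against its stop. I back off and check the lip and paddle from the first viewpoint.

Call:
{"method": "step_arm", "body": {
  "targets": [
    [-1.5,0.13,0,0,0,0,0],
    [-2.5,0.2,0,0,0,0,0],
    [0,0,3.5,0,0,0,0],
    [0,0,3.5,-0.3,-4,0,0],
    [0,0,3.5,-0.3,-4,0,0]
  ]
}}

```text
time: 21.95
position: [0.5535, 0.0151, 0.1561]
tool_rot: [0.122, 2.713, -0.026]
ft_force: [-0.3, -0.1, 1.1]
grip_width: 0.007
grip_force: 0.0
```

Call:
{"method": "step_arm", "body": {
  "targets": [
    [0,0,3,-0.3,-4,0,0],
    [0,0,0,0,0,0,0],
    [0,0,0,0,0,0,0],
    [0,0,0,0,0,0,0],
    [0,0,0,0,0,0,0]
  ]
}}

```text
time: 22.37
position: [0.552, 0.0151, 0.1828]
tool_rot: [0.119, 2.65, -0.029]
ft_force: [-1.1, 0.6, 0.4]
grip_width: 0.008
grip_force: 0.0
```

Run:
```python
from h import *
st(); im,d=grab('wrist','w9'); P=cloud('wrist','w9'); Q=(P-BO)@BR; x,y,z=Q[...,0],Q[...,1],Q[...,2]
for yy in(-.1,-.05,-.015,-.003,.01,.05,.1):
    l=(abs(y-yy)<.005)&(abs(z-.079)<.004)&(x<-.09)&(x>-.2); g=(z<.077)&(z>.05)&(x>-.102)&(x<-.072)&(abs(y-yy)<.004)
    print(yy,'lip',x[l].min().round(4) if l.any() else None,'groove',g.sum(),np.median(z[g]).round(4) if g.any() else None)
Q1=np.load('pics/Q1.npy')
i=np.zeros((600,800,3),np.uint8)
a=im[:,:,::-1]; i[:400,:640]=a
grab('scene','s9'); grab('side','d9')
i[400:,:320]=cv2.resize(cv2.imread('pics/s9.png'),(320,200)); i[400:,320:640]=cv2.resize(cv2.imread('pics/d9.png'),(320,200)); cv2.imwrite('pics/c9.png',i)
```

```text
t 22.37 box [-158.3   -0.4  182.8] toolbox
 [[-0.883  0.004  0.47 ]
 [ 0.004  1.    -0.001]
 [-0.47   0.001 -0.883]] f [-1.1  0.6  0.4]
-0.1 lip -0.1134 groove 137 0.075
-0.05 lip -0.1139 groove 139 0.075
-0.015 lip -0.1138 groove 106 0.0681
-0.003 lip -0.1138 groove 116 0.0679
0.01 lip -0.1138 groove 112 0.0679
0.05 lip -0.1139 groove 145 0.0748
0.1 lip -0.114 groove 140 0.0748
```

View pics/c9.png

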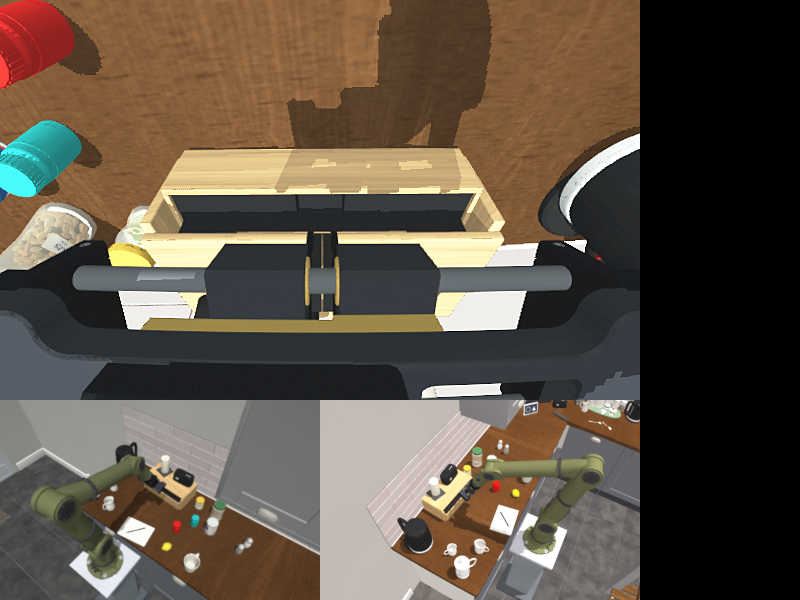

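The drawer is shut with its lip at -114 mm. The paddle is back up at 67-68 mm, the same as at the start. Nothing else has moved and the arm touches nothing, so I hand in.

```bash
python3 -c "from bench import ctrl; print(ctrl.close_job())"
```

```text
the job is handed in; nothing more can be done
None
```

I put the white pill jar in the medicine drawer beside the bottle and carton, shut the drawer (front flush, catch paddle back up), and handed the job in at about 22 s; no verdict came back, and the jar was last seen upright just before I closed the drawer.

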